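# Load a round rail into a leaf drilling jig by fingertip

## Robot

A 6-joint arm with a two-finger parallel gripper is mounted at the origin on a cart in front of the work surface, level with it; the furniture and walls round the work are solid. World frame = base frame: x ahead of the robot, y to its left, z up, the work surface at z = 0. Lengths are in m, angles in rad, forces in N, time in s.
With the tool pointing down it reaches from about 0.4 to 0.925 m from the base axis. Payload 3.4 kg.
Tool frame: the origin (TCP) lies between the finger pads, 19 mm behind the fingertips; this is the grasp point; z points along the fingers, y is the line along which they close (so a half turn about z gives the same grasp; the last joint's range is limited). The gripper opens to 85 mm and grips with 20 to 120 N. Pads are 22 mm wide; open, the fingers measure 114 mm over their backs; the gripper's body (76 mm by 85 mm) begins 54 mm behind the grasp point. The pads swing forward as they close: fully open they stand 13 mm farther back than shut.
Start: joints at [1.111, 0.307, 1.506, -0, 1.328, -0.073], TCP at [0.216, 0.533, 0.25] pointing down, gripper open.
Joint ranges: [-3.12, 3.12], [-1.05, 2.28], [0.14, 2.33], [-1.42, 4.57], [0.1, 2.73], [-2.68, 2.68]. Speed limits (rad/s): [2.57, 2.57, 3.14, 3.14, 3.14, 3.14].

## Interface

Orientations are given as a unit quaternion [w, x, y, z].
In Python, from plant import r gives the robot as it stands. The module is installed in compiled form; this text tells all that it offers.
- The arm moves only by the shell command python3 -m inch [OPENING] [FORCE], which reads ROWS from standard input. ROWS is a JSON object whose key "offsets" holds a list of rows, 1 to 10 of them, each of 4 numbers: dx, dy, dz in m, then a turn about the tool's z in rad; each row shifts and turns the commanded pose from where the row before left it, along the tool's axes as they then stand; what a row does not reach is not made up. A row lasts 1/10 s, in which the tool goes at most 0.05 m and 0.15 rad, less where a joint would pass 70% of its speed; a pose out of reach is approached as far as the arm can. OPENING is the finger opening in m, set as the command begins (- or left out keeps the last). The fingers move at their own pace and stop on an object; FORCE is the grip in N (left out, the last holds). Time passes only in rows, so rows that do not move let the fingers close. It prints the time, the measured TCP pose, the force, the opening and the grip force at its end. Input that does not fit is refused with a message, and nothing moves.
- r.get_obs(): the state, without advancing time (a new reading comes with each control period).
- r.capture(name): name is "scene" or "top"; returns the picture (384x512x3 uint8, red, green, blue); there is no depth.
- r.camera_params(name): a dict with "mtx" (3x3 intrinsics, pixels), "D" ([k1, k2, p1, p2, k3] as OpenCV has them; the pictures are not rectified), "pose" (4x4, takes a point from camera to world coordinates). Camera axes: x right, y up, looking along -z (the intrinsics and any distortion apply to the point x, -y, -z); pixel columns grow to the right and rows downward; lengths in m; the calibration is good to about 2 mm. A picture is of the moment at which its call begins. camera_params takes no time and is no camera call.
- r.finish_job(): hands the job in; it is judged then, once.
The state is a dict: "time": time; "joint_pos": joint angles; "joint_velocities": joint speeds; "tau": joint torques, N m; "position": TCP position; "tcp_rot": TCP orientation; "wrist_force": force on the tool from outside, world axes, zero at the start; "moment": the same for the moment, N m; "grip_width": finger opening in m; "gripper_force": force on a finger pad.
Only numpy, scipy, OpenCV 4.12 (cv2) and the standard library are available. Lean on these libraries where they do the work, as an engineer would, in place of code of your own. Each camera call takes 0.05 s, during which the arm holds its last target. There are 200 camera calls.

## Task

Load the short round rail into the drilling jig on the bench without gripping or lifting it. With fingertips on top of the rail, roll it along the jig's board to the left until it drops into the V groove, then push its near end so that it slides along the groove right up against the end stop. Last, push the hinged drill-guide leaf over to the right until it lies down flat on the rail, and leave the other things on the bench where they are.

Things in the scene. Friction and masses are not known exactly. Their poses are not given: they have to be found in the camera images.
- jig: Wooden drilling jig fixed to the bench: plywood base 150 (x) x 310 (y) x 18 mm under a pale board with a flat top 36 mm above the bench. Origin: centre of the underside; x points away from the robot along the V groove, y left, z up. In this frame (mm) the board is flat from y = -114 (inner face of a strip 14 high) to the V at y = 2 to 38, and again left of the V to y = 130
- groove_mouth (a point): Middle of the V groove's open near end, level with the board's top: -75, 20, 36 mm in the jig's frame. The groove runs along the jig's x from here to the end stop; its two faces slope at 45 degrees, 36 mm wide at the top and 18 mm deep
- end_stop (a point): Middle of the top edge of the end stop's near face: 60, 20, 64 mm in the jig's frame. The end stop is a dark wooden block, 56 mm wide along y and 15 mm thick, across the far end of the groove; its top is 64 mm above the bench
- rail: Loose round of handrail, diameter 44, length 110 mm, 70 to 160 g, lying on the flat board right of the V. Origin: its middle, on its axis, 22 mm above the board; its x is its axis, within 3 degrees of the jig's x; its y and z turn as it rolls. Rolls very easily and may run on after a push. Starts 58 to 108 mm right of the V's line and 13 to 23 mm short of home along it
- seat (a point): Where the rail's middle belongs: on the rail's axis when it lies in the V against both faces with its far end on the end stop; 5, 20, 49 mm in the jig's frame. Seated, it lies 9 mm lower than on the flat: its top is 71 mm above the bench, before that 80 mm. The near end of a rail that is home lies 55 mm nearer (-x) than this point
- leaf (a joint): Angle (rad) of the hinged drill-guide leaf: 0 wide open, leaning 25 degrees to the left of upright; 0.44 upright; 2.01 level, flat on a seated rail. Starts at 0 to 0.3. It closes to the right, about the jig's x. Hinge friction holds it where it is left near upright; beyond about 1.0 it falls by its own weight onto the rail. Less than 2 N at the free end moves it
- leaf_hinge (a point): Middle of the leaf's pin: 0, 70, 78 mm in the jig's frame, pin along x. The leaf is a wooden plate 40 mm wide, 14 mm thick, centred on the pin and reaching 74 mm from it; a steel bush 19 mm across stands 5 mm proud of its outer face, 50 mm from the pin. The pin sits in a dark hinge block, x -29 to 29, y 59 to 89, top of its cheeks at z = 91 mm (jig's frame)
- leaf_tip (a point): Middle of the edge at the leaf's free end on its outer face (the face to the left when open, on top when closed), 74 mm from the pin and 7 mm off the plate's middle plane
- stair_front (a point): Fixed obstacle, front of the tread edges of a wooden model staircase that lies along the back of the bench behind the jig, from y = -0.2 to the far left. Nothing of it is nearer than x = 0.59; its handrail and leaning newel post stand at x = 0.61 to 0.67, up to 0.57 m high. Keep the wrist in front of it
- broom_handle (a point): Fixed obstacle, on the axis of the round handle (24 mm thick) of a broom that stands on the floor right of the jig and leans over the bench's front edge: from x = 0.36 at bench height up through this point (0.42, -0.22, 0.18) to its end at x = 0.53, z = 0.51, all at y about -0.22. An arm that comes from the right must go over it or behind it
- sanding_block: Bystander, to be left alone: cork-faced sanding block 60 x 107 x 30 mm, right of the jig. Origin: centre of its underside
- try_square: Bystander, to be left alone: try square lying flat, 115 x 151 mm, far right. Origin: centre of its underside
- offcut_0: Bystander, to be left alone: upright block of wood 45 x 110 x 90 mm, far left. Origin: centre of its underside
- wax_tin: Bystander, to be left alone: round flat tin, 77 mm across, 32 mm high, left of the jig. Origin: centre of its underside
- bench_dog_0: Bystander, to be left alone: turned peg (bench dog) standing on its head, 29 mm across, 72 mm high, far left. Origin: centre of its underside
- pencil_flat: Bystander, to be left alone: flat pencil 176 mm long, at the left. Origin: centre of its underside

How it is judged:
By the outcome, as a careful person would: the job done as asked, in the order asked, and still so for the second after the job is handed in, with the robot touching nothing.
It also fails if it takes over 64 s, if anything falls off the work surface, if the arm or the gripper's body presses on something with over 40 N, if the wrist force passes 120 N, or if a joint passes its speed limit or range.

## Working session

There is one attempt and no reset: what is moved stays moved. The work goes in short steps, Python scripts to look and compute and a shell command to move; the robot and the scene stay as the last step left them, time stands still between calls to the robot, and variables do not carry over. Pictures are saved under pics/ and viewed, at most 10 in all, crops included, and the job is handed in when it is done.

```bash
mkdir -p pics
python3 - <<'E'
from plant import r
import cv2,numpy as np
for n in("scene","top"):
    im=r.capture(n); cv2.imwrite(f"pics/{n}0.png",im[:,:,::-1])
    p=r.camera_params(n); print(n,np.round(p["mtx"],1).tolist(),p["D"],np.round(p["pose"],3).tolist())
o=r.get_obs();print({k:np.round(v,3).tolist() for k,v in o.items()})
E
```

```text
scene [[427.1, 0.0, 247.9], [0.0, 427.1, 188.6], [0.0, 0.0, 1.0]] [0.05465031 0.         0.         0.         0.        ] [[0.868, 0.237, -0.437, -0.155], [-0.497, 0.417, -0.761, -1.062], [0.002, 0.877, 0.48, 0.859], [0.0, 0.0, 0.0, 1.0]]
top [[382.7, 0.0, 256.3], [0.0, 382.7, 200.0], [0.0, 0.0, 1.0]] [-0.08285461  0.          0.          0.          0.        ] [[-0.011, 0.979, -0.205, 0.201], [-1.0, -0.011, -0.002, 0.104], [-0.004, 0.205, 0.979, 1.538], [0.0, 0.0, 0.0, 1.0]]
{'time': 0.1, 'joint_pos': [1.111, 0.308, 1.508, 0.0, 1.328, -0.073], 'joint_velocities': [0.0, -0.001, -0.004, -0.0, -0.002, 0.001], 'tau': [-0.001, -45.853, -25.261, -0.0, 0.006, 0.0], 'position': [0.216, 0.532, 0.249], 'tcp_rot': [-0.0, 0.192, 0.981, -0.001], 'wrist_force': [0.761, -0.434, 0.539], 'moment': [0.006, 0.057, -0.053], 'gripper_force': 0.0, 'grip_width': 0.085}
```

View pics/scene0.png

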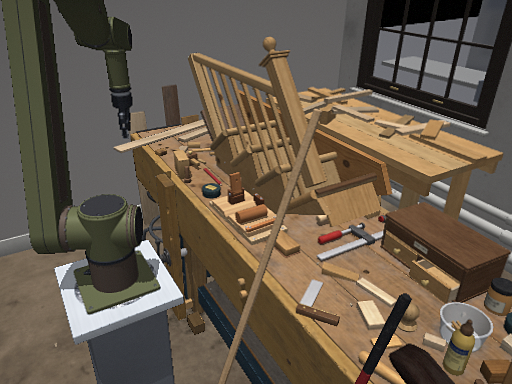

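View pics/top0.png

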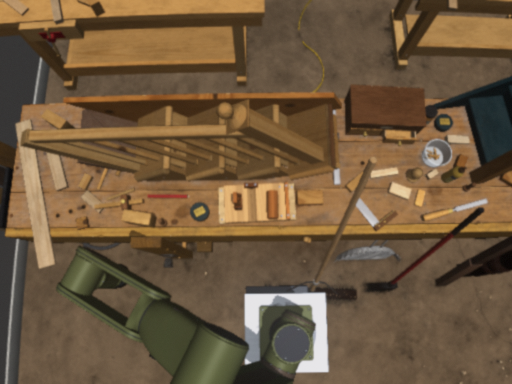

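The top view shows the jig at px (219–297, 182–222), with the rail at (272,205) and the leaf and hinge near (237,200). I'll enlarge both views.

Run:
```python
import cv2,numpy as np
a=cv2.imread("pics/top0.png")[172:232,210:305]; b=cv2.imread("pics/scene0.png")[160:250,205:315]
a=cv2.resize(a,None,fx=8,fy=8,interpolation=cv2.INTER_CUBIC);b=cv2.resize(b,None,fx=6.5,fy=6.5,interpolation=cv2.INTER_CUBIC)
cv2.imwrite("pics/ct.png",a);cv2.imwrite("pics/cs.png",b)
```

```text
(no output)
```

View pics/ct.png

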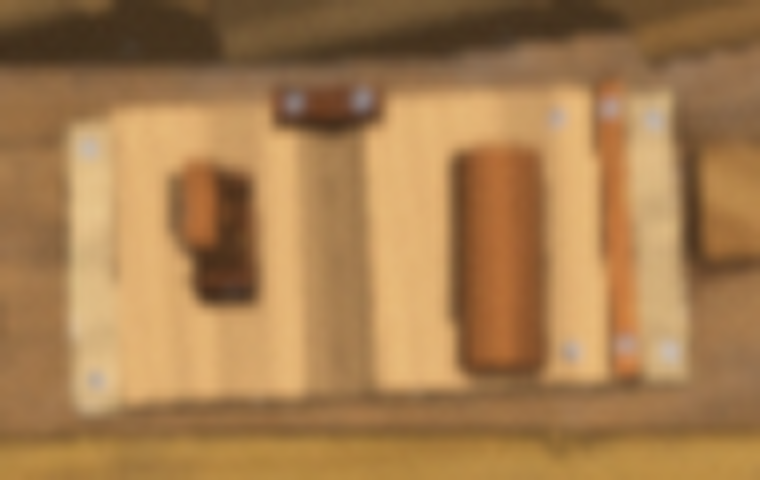

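View pics/cs.png

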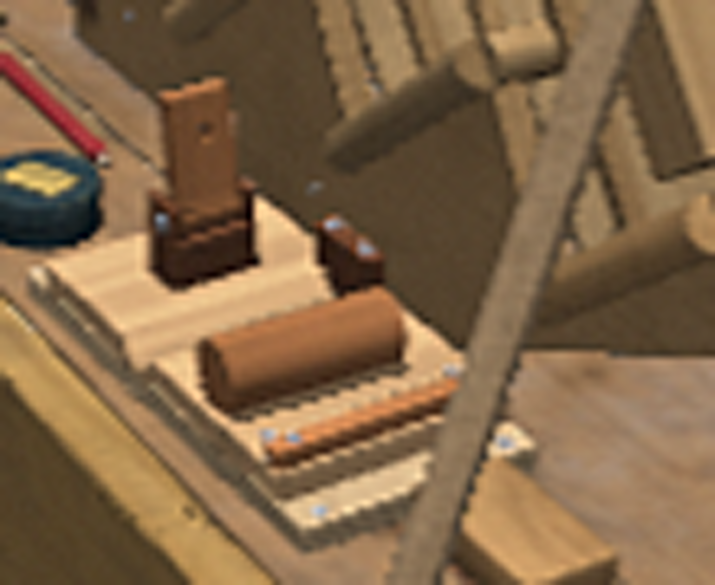

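The crops show the base corners at (75,413), (688,380), (70,122) and (670,92), and the V's near corners at (303,400) and (373,392). The rail spans columns 458–545 and rows 148–372, and the leaf leans slightly left. Next I'll fit the jig pose.

```bash
cat > h.py <<'E'
import numpy as np,cv2
from plant import r
from scipy.spatial.transform import Rotation as R
P={n:r.camera_params(n) for n in("scene","top")}
def ray(n,px):
    p=P[n];u=cv2.undistortPoints(np.array(px,float).reshape(-1,1,2),np.array(p["mtx"],float),np.array(p["D"],float))[:,0]
    T=np.array(p["pose"]);d=np.c_[u[:,0],-u[:,1],-np.ones(len(u))]@T[:3,:3].T
    return T[:3,3],d
def onz(n,px,z):
    o,d=ray(n,px);z=np.broadcast_to(z,len(d));return o+d*((z-o[2])/d[:,2])[:,None]
def proj(n,X):
    p=P[n];T=np.array(p["pose"]);c=(np.atleast_2d(X)-T[:3,3])@T[:3,:3];c=c*[1,-1,-1]
    return cv2.projectPoints(c,np.zeros(3),np.zeros(3),np.array(p["mtx"],float),np.array(p["D"],float))[0][:,0]
def fit(J,W):
    a,b=J.mean(0),W.mean(0);A,B=J-a,W-b
    t=np.arctan2((A[:,0]*B[:,1]-A[:,1]*B[:,0]).sum(),(A*B).sum())
    M=np.array([[np.cos(t),-np.sin(t)],[np.sin(t),np.cos(t)]]);return t,M,b-M@a
E
python3 - <<'E'
from h import *
ct=lambda q:(np.array(q)+.5)/8-.5+[210,172]
cs=lambda q:(np.array(q)+.5)/6.5-.5+[205,160]
px=ct([(75,413),(688,380),(70,122),(670,92),(303,400),(373,393),(598,90),(612,375)])
J=np.array([(-75,155,18),(-75,-155,18),(75,155,18),(75,-155,18),(-75,38,36),(-75,2,36),(75,-114,50),(-75,-114,50)])/1e3
W=onz("top",px,J[:,2])
t,M,b=fit(J[:,:2],W[:,:2]);print("yaw",t,"org",b);print(np.round((J[:,:2]@M.T+b-W[:,:2])*1e3,1).tolist())
def inj(w):return (w[:,:2]-b)@M
# rail: sides seen at about axis height z=58; ends
rl=onz("top",ct([(458,260),(545,260),(500,146),(502,374)]),[.058,.058,.066,.058])
print("rail jig",np.round(inj(rl)*1e3,1).tolist(),rl.round(3).tolist())
q=lambda jj:np.c_[np.array(jj)[:,:2]/1e3@M.T+b,np.array(jj)[:,2]/1e3]
# check in scene: base near right corner, V near corners, endstop top near corners
K=[(-75,-155,18),(-75,155,18),(-75,2,36),(-75,38,36),(60,48,64),(60,-8,64),(-29,59,91),(29,59,91)]
print("scene crop",np.round(((proj("scene",q(K))-[205,160]+.5)*6.5),0).tolist())
print("top crop",np.round(((proj("top",q(K))-[210,172]+.5)*8),0).tolist())
for a in (0,.1,.2,.3):
    th=np.deg2rad(25)-a
    L=[(x,70-74*np.sin(th)*-1+7*np.cos(th)*s,78+74*np.cos(th)+7*np.sin(th)*s) for x in(-20,20) for s in(-1,1)]
    print(a,np.round(((proj("scene",q(L))-[205,160]+.5)*6.5)).tolist(),np.round(((proj("top",q(L))-[210,172]+.5)*8)).tolist())
E
```

```text
yaw 0.03417547852448089 org [0.50648769 0.10639806]
[[0.3, 1.1], [-2.3, -0.9], [0.0, 2.3], [-1.6, -0.3], [1.7, -1.0], [-0.2, -2.2], [3.7, 1.5], [-1.6, -0.5]]
rail jig [[-13.9, -40.5], [-15.8, -83.4], [40.9, -63.9], [-71.6, -59.2]] [[0.494, 0.065, 0.058], [0.494, 0.023, 0.058], [0.55, 0.044, 0.066], [0.437, 0.045, 0.058]]
scene crop [[300.0, 531.0], [25.0, 271.0], [149.0, 362.0], [118.0, 333.0], [311.0, 221.0], [364.0, 262.0], [169.0, 212.0], [256.0, 186.0]]
top crop [[690.0, 385.0], [73.0, 413.0], [378.0, 394.0], [305.0, 397.0], [273.0, 120.0], [386.0, 115.0], [255.0, 287.0], [251.0, 170.0]]
0 [[150.0, 103.0], [139.0, 86.0], [210.0, 87.0], [199.0, 69.0]] [[173.0, 251.0], [144.0, 250.0], [170.0, 168.0], [142.0, 166.0]]
0.1 [[156.0, 103.0], [144.0, 87.0], [216.0, 86.0], [205.0, 70.0]] [[187.0, 249.0], [158.0, 248.0], [185.0, 165.0], [156.0, 164.0]]
0.2 [[162.0, 103.0], [150.0, 89.0], [223.0, 87.0], [211.0, 73.0]] [[203.0, 247.0], [173.0, 247.0], [200.0, 163.0], [170.0, 163.0]]
0.3 [[168.0, 105.0], [156.0, 93.0], [229.0, 88.0], [217.0, 76.0]] [[218.0, 246.0], [188.0, 246.0], [215.0, 162.0], [185.0, 162.0]]
```

Jig fit: origin (0.506, 0.106), yaw 0.034. The rail's middle is at about (-15,-62) in the jig frame, with length 112 and diameter 43, which matches the given sizes. The leaf is at about 0.28. I'll turn the tool so that tool y runs along jig x and tool x along jig y, with the fingers 60 mm apart along the rail.

```bash
echo '{"offsets": [[0,0,0,0.144],[0,0,0,0.144],[0,0,0,0.144],[0,0,0,0.144],[0,0,0,0.144],[0,0,0,0.144],[0,0,0,0.144],[0,0,0,0.144]]}' | python3 -m inch .06
echo '{"offsets": [[-0.042,0.022,0,0],[-0.042,0.022,0,0],[-0.042,0.022,0,0],[-0.042,0.022,0,0],[-0.042,0.022,0,0],[-0.042,0.022,0,0],[-0.042,0.022,0,0],[-0.042,0.022,0,0],[-0.042,0.022,0,0],[-0.042,0.022,0,0]]}' | python3 -m inch
cat >> h.py <<'E'
B=np.array([.5065,.1064]);YAW=.0342
def st():
    o=r.get_obs();q=np.array(o["tcp_rot"]);m=R.from_quat(q[[1,2,3,0]]).as_matrix()
    w=np.array(o["position"]);c,s=np.cos(YAW),np.sin(YAW);d=w[:2]-B
    print("t",o["time"],"jig mm",np.round([1e3*(c*d[0]+s*d[1]),1e3*(-s*d[0]+c*d[1]),1e3*w[2]],1),"tooly-jigx",round(np.arctan2(m[1,1],m[0,1])-YAW,3),"tz",m[:,2].round(3),"F",np.round(o["wrist_force"],2),"w",round(o["grip_width"],4),"j",np.round(o["joint_pos"],2))
E
python3 -c "from h import *;st()"
```

```text
time: 0.9
position: [0.2162, 0.5324, 0.2494]
tcp_rot: [0.0, 0.697, 0.717, -0.001]
wrist_force: [0.0, -0.5, -0.1]
grip_width: 0.06
gripper_force: 0.0
time: 1.9
position: [0.4504, 0.1184, 0.2498]
tcp_rot: [-0.0, 0.695, 0.719, -0.0]
wrist_force: [0.8, 1.3, 0.0]
grip_width: 0.0597
gripper_force: 0.0
t 1.9 jig mm [-55.6  13.9 249.8] tooly-jigx -0.001 tz [-0.  0. -1.] F [0.76 1.28 0.04] w 0.0597 j [0.17 0.15 1.72 0.   1.27 0.13]
```

```bash
echo '{"offsets": [[-0.04,0.019,0,0],[-0.04,0.019,0,0],[0,0,0.04,0],[0,0,0.04,0],[0,0,0.03,0],[0,0,0.015,0],[0,0,0,0],[0,0,0,0]]}' | python3 -m inch
python3 - <<'E'
from h import *
st()
im=r.capture("scene")[140:240,195:325,::-1];cv2.imwrite("pics/a.png",cv2.resize(im,None,fx=6,fy=6,interpolation=2))
E
```

```text
time: 2.7
position: [0.4907, 0.0415, 0.1249]
tcp_rot: [-0.0, 0.695, 0.719, -0.0]
wrist_force: [-0.0, -0.4, 1.4]
grip_width: 0.0597
gripper_force: 0.0
t 2.7 jig mm [-18.  -64.3 124.9] tooly-jigx -0.001 tz [-0.001 -0.    -1.   ] F [-0.01 -0.43  1.35] w 0.0597 j [-0.    0.33  1.84 -0.    0.97 -0.03]
```

View pics/a.png

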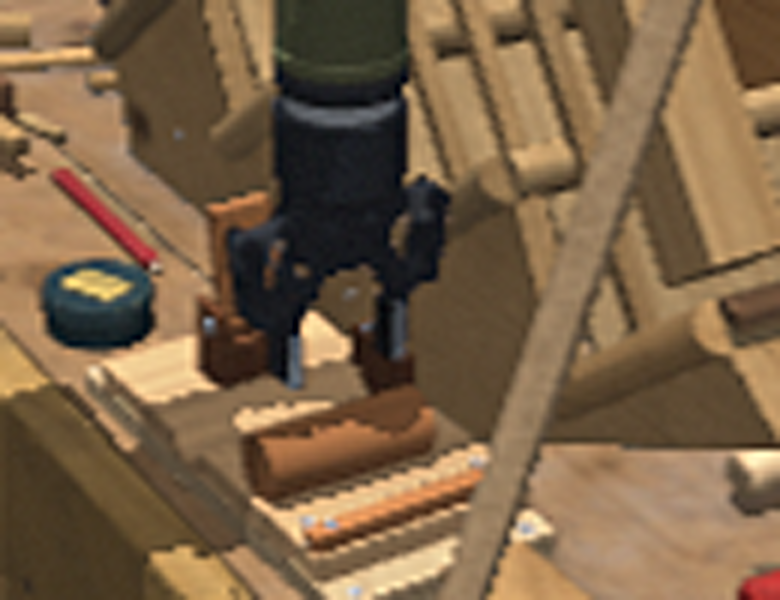

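The fingers straddle the rail's middle from above with a gap left. Next I descend gently until contact.

```bash
echo '{"offsets": [[-0.006,0.003,0.01,0],[0,0,0.01,0],[0,0,0.003,0],[0,0,0,0],[0,0,0,0]]}' | python3 -m inch; for i in 1 2 3 4 5 6 ; do echo '{"offsets": [[0,0,0.0015,0],[0,0,0,0]]}' | python3 -m inch | egrep 'wrist|posi'; done; python3 -c "from h import *;st()"
```

```text
time: 3.25
position: [0.4938, 0.0356, 0.1019]
tcp_rot: [-0.0, 0.695, 0.719, -0.0]
wrist_force: [1.0, -0.1, 0.1]
grip_width: 0.0598
gripper_force: 0.0
position: [0.494, 0.0357, 0.1006]
wrist_force: [0.4, 0.7, 0.9]
position: [0.4939, 0.0356, 0.099]
wrist_force: [-0.4, -0.1, -1.0]
position: [0.4938, 0.0356, 0.0974]
wrist_force: [-0.7, -0.2, -0.5]
position: [0.4938, 0.0356, 0.0958]
wrist_force: [-0.1, 0.0, -0.5]
position: [0.4938, 0.0356, 0.0943]
wrist_force: [-0.7, 0.3, -0.4]
position: [0.4941, 0.0356, 0.0934]
wrist_force: [-1.2, 0.0, 3.8]
t 4.45 jig mm [-14.8 -70.4  93.4] tooly-jigx -0.001 tz [ 0. -0. -1.] F [-1.19  0.03  3.79] w 0.0603 j [-0.01  0.38  1.87 -0.    0.89 -0.05]
```

```bash
echo '{"offsets": [[0.003,0,0.001,0],[0.006,0,0,0],[0.008,0,0,0],[0.008,0,0,0],[0.006,0,0,0],[0.003,0,0,0],[0,0,0,0]]}' | python3 -m inch; python3 -c "from h import *;st()"; echo '{"offsets": [[0,0,-0.015,0],[0,0,0,0]]}' | python3 -m inch | egrep 'wrist|posi'
python3 - <<'E'
from h import *
st()
im=r.capture("top")[172:232,210:305,::-1];cv2.imwrite("pics/b.png",cv2.resize(im,None,fx=8,fy=8,interpolation=2))
E
```

```text
time: 5.15
position: [0.4939, 0.0702, 0.0934]
tcp_rot: [0.001, 0.695, 0.719, 0.001]
wrist_force: [-1.8, -0.3, 10.6]
grip_width: 0.0598
gripper_force: 5.4
t 5.15 jig mm [-13.8 -35.7  93.4] tooly-jigx -0.001 tz [ 0.003  0.    -1.   ] F [-1.82 -0.29 10.57] w 0.0598 j [0.06 0.38 1.87 0.   0.89 0.02]
position: [0.4941, 0.0698, 0.1083]
wrist_force: [0.2, -0.6, 0.0]
t 5.35 jig mm [-13.7 -36.2 108.3] tooly-jigx -0.001 tz [ 0.003  0.    -1.   ] F [ 0.16 -0.59  0.05] w 0.0599 j [ 0.06  0.36  1.85 -0.    0.93  0.02]
```

View pics/b.png

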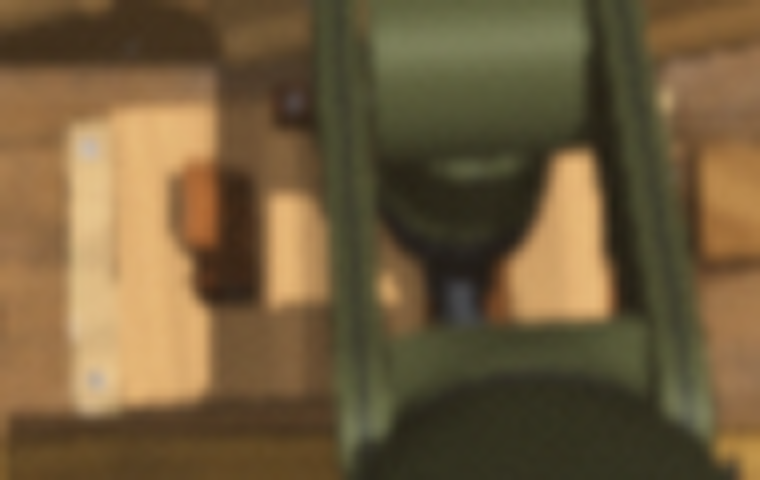

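The arm hides most of the rail. Its right edge is now near column 510 (was 545), so the rail has moved about 17 mm, as rolling predicts. I'll run the next two strokes.

```bash
echo '{"offsets": [[-0.018,0,0,0],[0,0,0.01,0],[0,0,0.005,0],[0,0,0,0],[0.005,0,0,0],[0.008,0,0,0],[0.008,0,0,0],[0.008,0,0,0],[0.005,0,0,0],[0.002,0,0,0]]}' | python3 -m inch; python3 -c "from h import *;st()"; echo '{"offsets": [[0,0,-0.015,0],[-0.018,0,0,0],[0,0,0.01,0],[0,0,0.005,0],[0,0,0,0]]}' | python3 -m inch
python3 - <<'E'
from h import *
st()
im=r.capture("scene")[140:240,195:325,::-1];cv2.imwrite("pics/c.png",cv2.resize(im,None,fx=6,fy=6,interpolation=2))
E
```

```text
time: 6.4
position: [0.4931, 0.0887, 0.0933]
tcp_rot: [0.001, 0.695, 0.719, 0.001]
wrist_force: [-2.2, -0.1, 17.8]
grip_width: 0.0601
gripper_force: 8.8
t 6.4 jig mm [-14.  -17.3  93.3] tooly-jigx -0.001 tz [ 0.002  0.001 -1.   ] F [-2.18 -0.1  17.85] w 0.0601 j [0.09 0.38 1.86 0.   0.89 0.06]
time: 6.9
position: [0.4926, 0.0696, 0.0926]
tcp_rot: [0.0, 0.695, 0.719, -0.0]
wrist_force: [-4.0, -1.0, 18.6]
grip_width: 0.0603
gripper_force: 9.1
t 6.9 jig mm [-15.1 -36.3  92.6] tooly-jigx -0.002 tz [-0. -0. -1.] F [-3.99 -1.   18.57] w 0.0603 j [ 0.06  0.38  1.87 -0.    0.89  0.02]
```

View pics/c.png

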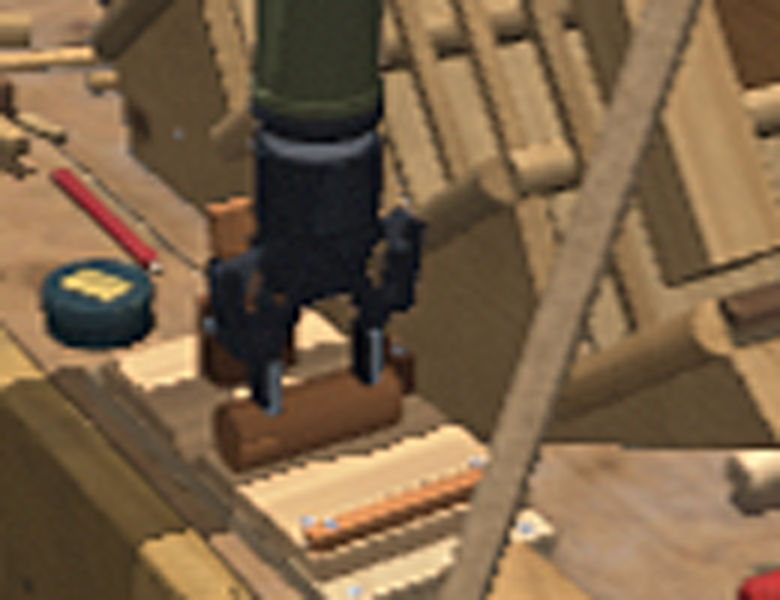

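Both fingertips rest on top of the rail, which is about two thirds of the way. I'll do the third and fourth strokes.

```bash
echo '{"offsets": [[0.005,0,-0.0005,0],[0.008,0,0,0],[0.008,0,0,0],[0.008,0,0,0],[0.005,0,0,0],[0.002,0,0,0],[0,0,-0.015,0],[-0.018,0,0,0],[0,0,0.01,0],[0,0,0.005,0]]}' | python3 -m inch; python3 -c "from h import *;st()"; echo '{"offsets": [[0.005,0,0,0],[0.008,0,0,0],[0.008,0,0,0],[0.008,0,0,0],[0.005,0,0,0],[0.002,0,0,0],[0,0,0,0]]}' | python3 -m inch;python3 - <<'E'
from h import *
st()
im=r.capture("scene")[140:240,195:325,::-1];cv2.imwrite("pics/d.png",cv2.resize(im,None,fx=6,fy=6,interpolation=2))
E
```

```text
time: 7.95
position: [0.4917, 0.0877, 0.0918]
tcp_rot: [-0.0, 0.696, 0.718, -0.001]
wrist_force: [-11.1, -5.9, 51.7]
grip_width: 0.0601
gripper_force: 25.4
t 7.95 jig mm [-15.4 -18.2  91.8] tooly-jigx -0.002 tz [-0.001 -0.    -1.   ] F [-11.1   -5.9   51.68] w 0.0601 j [ 0.09  0.39  1.87 -0.    0.89  0.06]
time: 8.65
position: [0.4907, 0.1243, 0.0917]
tcp_rot: [-0.0, 0.695, 0.719, -0.0]
wrist_force: [-0.7, 1.5, 3.0]
grip_width: 0.06
gripper_force: 1.4
t 8.65 jig mm [-15.1  18.4  91.7] tooly-jigx -0.001 tz [-0.001  0.    -1.   ] F [-0.65  1.54  2.96] w 0.06 j [0.16 0.39 1.85 0.   0.9  0.13]
```

View pics/d.png

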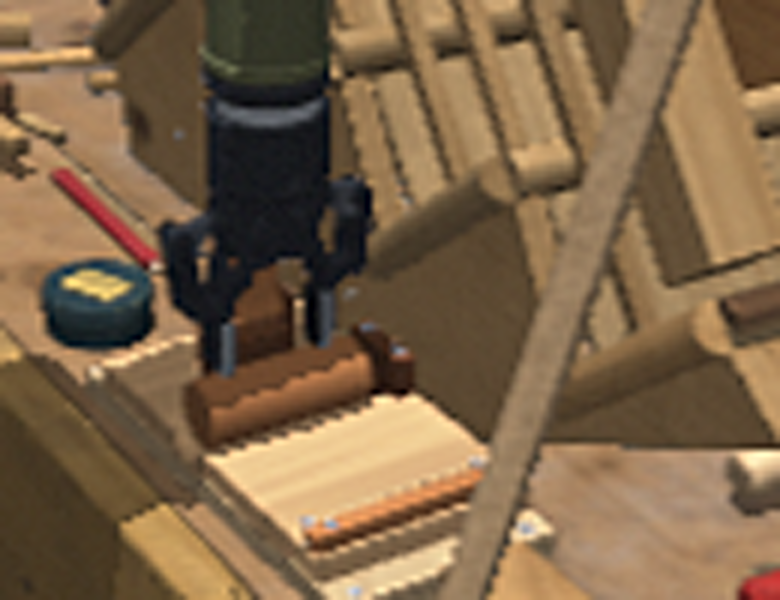

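The rail now appears to lie in the V next to the stop, and the contact force is gone. I'll lift, close the fingers, back off to the near side and measure.

```bash
echo '{"offsets": [[0,0,-0.03,0],[0,0,-0.03,0],[0,-0.03,0,0],[0,-0.03,0,0],[0,-0.028,0,0],[0,0,0,0],[0,0,0,0]]}' | python3 -m inch 0
python3 - <<'E'
from h import *
st()
im=r.capture("scene")[150:240,195:305,::-1];cv2.imwrite("pics/e.png",cv2.resize(im,None,fx=7,fy=6.6,interpolation=2))
c,s=np.cos(YAW),np.sin(YAW)
def q(J): J=np.array(J)/1e3;return np.c_[B[0]+c*J[:,0]-s*J[:,1],B[1]+s*J[:,0]+c*J[:,1],J[:,2]]
p=(proj("scene",q([(-70,20,71),(-70,20,49),(-70,-2,49),(40,20,71),(-70,42,49),(60,-8,64)]))-[195,150]+.5)*[7,6.6];print(p.round().tolist())
E
```

```text
time: 9.4
position: [0.4023, 0.1204, 0.1521]
tcp_rot: [-0.0, 0.695, 0.719, -0.0]
wrist_force: [1.3, 0.4, -0.3]
grip_width: -0.0
gripper_force: 0.0
t 9.4 jig mm [-103.7   17.5  152.1] tooly-jigx -0.001 tz [-0.001 -0.    -1.   ] F [ 1.27  0.39 -0.31] w -0.0 j [ 0.19  0.2   1.95 -0.    0.99  0.16]
[[221.0, 362.0], [222.0, 396.0], [243.0, 414.0], [402.0, 309.0], [201.0, 379.0], [462.0, 332.0]]
```

View pics/e.png

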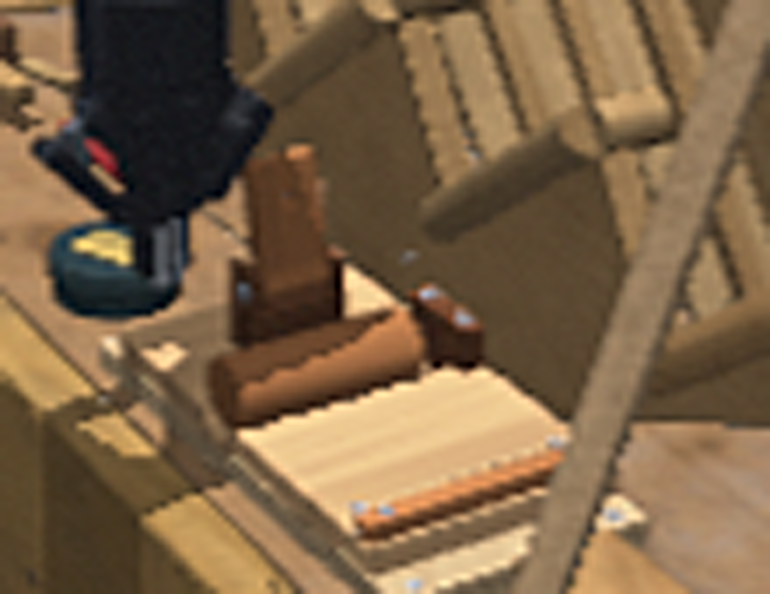

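The rail is in the V: its near-end top is at about (222,358) and its lower right edge at (240,416), against predictions of (221,362) and (243,414). It is still about 20 mm short of the stop. I'll push its near end.

```bash
echo '{"offsets": [[0,0,0.04,0],[0,0,0.035,0],[0,0,0.015,0],[0,0.008,0,0],[0,0.008,0,0],[0,0.004,0,0],[0,0.004,0,0],[0,0.004,0,0],[0,0,0,0]]}' | python3 -m inch; python3 -c "from h import *;st()"; for i in 1 2 3 4; do echo '{"offsets": [[0,0.003,0,0],[0,0,0,0]]}' | python3 -m inch|egrep 'posi|wrist'; done
```

```text
time: 10.35
position: [0.4323, 0.1217, 0.0632]
tcp_rot: [0.001, 0.695, 0.719, 0.001]
wrist_force: [0.0, -0.1, 0.1]
grip_width: -0.0002
gripper_force: 0.0
t 10.35 jig mm [-73.6  17.9  63.2] tooly-jigx -0.001 tz [ 0.002  0.    -1.   ] F [ 0.04 -0.07  0.14] w -0.0002 j [ 0.18  0.38  2.   -0.    0.76  0.15]
position: [0.4343, 0.1217, 0.0627]
wrist_force: [0.6, -0.7, 0.8]
position: [0.4374, 0.1218, 0.0626]
wrist_force: [0.6, -0.2, -0.5]
position: [0.4406, 0.122, 0.0625]
wrist_force: [-0.5, 0.5, -0.7]
position: [0.4437, 0.122, 0.0625]
wrist_force: [0.0, 0.2, 0.7]
```

```bash
for i in 1 2 3 4 ; do echo '{"offsets": [[0,0.002,0,0],[0,0,0,0]]}' | python3 -m inch|egrep 'posi|wrist'; done; python3 -c "
from h import *
st()
im=r.capture('scene')[150:240,195:305,::-1];cv2.imwrite('pics/f.png',cv2.resize(im,None,fx=7,fy=6.6,interpolation=2))"
```

```text
position: [0.4439, 0.122, 0.0623]
wrist_force: [-2.5, 0.4, 2.4]
position: [0.444, 0.1219, 0.0621]
wrist_force: [-7.0, 0.0, 4.2]
position: [0.4441, 0.1218, 0.0619]
wrist_force: [-10.6, 0.7, 7.2]
position: [0.4441, 0.1218, 0.0617]
wrist_force: [-14.3, 1.6, 9.3]
t 11.95 jig mm [-61.9  17.5  61.7] tooly-jigx -0.001 tz [-0.013 -0.001 -1.   ] F [-14.27   1.6    9.27] w -0.0004 j [0.17 0.4  1.97 0.   0.79 0.14]
```

View pics/f.png

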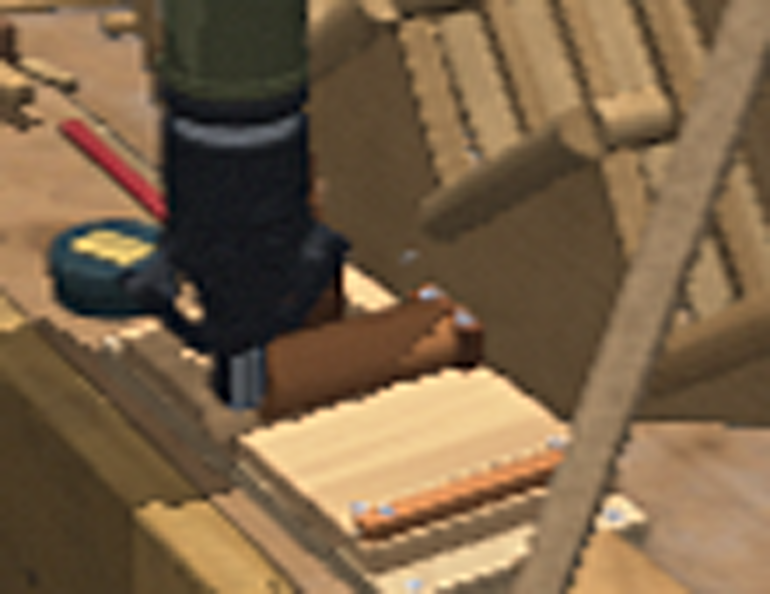

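The rail is hard against the stop: the finger stalled with the rail's near end at x ≈ -50, which is where home should be. I'll back off, rise, and go round to the left of the leaf.

```bash
echo '{"offsets": [[0,-0.025,0,0],[0,-0.008,0,0],[0,0,-0.05,0],[0,0,-0.05,0],[0,0,-0.05,0],[0,0,0,0]]}' | python3 -m inch; echo '{"offsets": [[0.04,0,0,0],[0.04,0,0,0],[0.028,0,0,0],[0,0.04,0,0],[0,0.04,0,0],[0,0.008,0,0],[0,0,0,0]]}' | python3 -m inch
python3 - <<'E'
from h import *
st()
o=r.get_obs();print(o["joint_velocities"])
E
```

```text
time: 12.6
position: [0.4242, 0.1222, 0.2196]
tcp_rot: [0.005, 0.695, 0.719, 0.007]
wrist_force: [0.8, 0.0, 0.1]
grip_width: 0.0
gripper_force: 0.0
time: 13.3
position: [0.5044, 0.2322, 0.2118]
tcp_rot: [0.0, 0.696, 0.718, 0.0]
wrist_force: [-1.4, 0.9, -0.3]
grip_width: 0.0002
gripper_force: 0.0
t 13.3 jig mm [  2.2 125.8 211.8] tooly-jigx -0.002 tz [ 0.001  0.    -1.   ] F [-1.38  0.89 -0.29] w 0.0002 j [ 0.36  0.31  1.6  -0.    1.23  0.32]
[ 0.00972942 -0.03140594  0.06240583  0.00842195  0.0258369   0.00460208]
```

```bash
echo '{"offsets": [[0,0,0.03,0],[0,0,0.03,0],[0,0,0.003,0],[-0.015,0,0,0],[-0.008,0,0,0],[-0.008,0,0,0],[-0.008,0,0,0],[0,0,0,0]]}' | python3 -m inch; echo '{"offsets": [[-0.008,0,0,0],[-0.008,0,0,0],[-0.008,0,0,0],[-0.008,0,0,0],[0,0,0,0]]}' | python3 -m inch; python3 -c "from h import *;st()"; echo '{"offsets": [[-0.006,0,0,0],[-0.006,0,0,0],[-0.006,0,0,0],[-0.006,0,0,0],[0,0,0,0],[0,0,0,0]]}' | python3 -m inch; python3 -c "from h import *;st()"
```

```text
time: 14.1
position: [0.5042, 0.1918, 0.1504]
tcp_rot: [0.001, 0.696, 0.718, 0.0]
wrist_force: [0.4, 0.0, 0.1]
grip_width: -0.0002
gripper_force: 0.0
time: 14.6
position: [0.5047, 0.1598, 0.1494]
tcp_rot: [-0.0, 0.696, 0.718, -0.0]
wrist_force: [-0.3, -0.6, -0.6]
grip_width: 0.0
gripper_force: 0.0
t 14.6 jig mm [  0.   53.5 149.4] tooly-jigx -0.002 tz [-0.001 -0.001 -1.   ] F [-0.25 -0.55 -0.56] w 0.0 j [ 0.23  0.34  1.74 -0.    1.06  0.2 ]
time: 15.2
position: [0.5056, 0.1369, 0.1495]
tcp_rot: [-0.0, 0.696, 0.718, 0.0]
wrist_force: [0.1, 0.1, 0.2]
grip_width: -0.0001
gripper_force: 0.0
t 15.2 jig mm [  0.2  30.5 149.5] tooly-jigx -0.002 tz [ 0.  0. -1.] F [0.07 0.14 0.24] w -0.0001 j [0.18 0.34 1.75 0.   1.06 0.15]
```

```bash
echo '{"offsets": [[-0.012,0,0,0],[-0.012,0,0,0],[0,0,0,0],[0,0,0.02,0],[0,0,0.015,0],[0,0,0.004,0],[0,0,0,0],[0,0,0,0]]}' | python3 -m inch; for i in 1 2 3 4 ; do echo '{"offsets": [[0,0,0.0015,0],[0,0,0,0]]}' | python3 -m inch|egrep 'posi|wrist'; done;python3 -c "from h import *;st()"
```

```text
time: 16.0
position: [0.5068, 0.1131, 0.1109]
tcp_rot: [0.0, 0.695, 0.719, 0.0]
wrist_force: [0.2, 0.3, 0.4]
grip_width: 0.0001
gripper_force: 0.0
position: [0.5068, 0.1132, 0.1095]
wrist_force: [-0.4, -0.1, 0.2]
position: [0.5069, 0.1132, 0.1086]
wrist_force: [-1.1, -0.7, 6.4]
position: [0.507, 0.1132, 0.1083]
wrist_force: [-3.5, -0.6, 16.0]
position: [0.5071, 0.1132, 0.108]
wrist_force: [-7.1, -0.5, 26.5]
t 16.8 jig mm [  0.8   6.7 108. ] tooly-jigx -0.001 tz [ 0.003  0.    -1.   ] F [-7.1  -0.48 26.49] w 0.0001 j [ 0.14  0.38  1.81 -0.    0.95  0.11]
```

Contact came at tip z ≈ 89.5 mm, which is the bush top of a level leaf (90), and it was stiff. I'll lift clear and check by masks in both views.

```bash
echo '{"offsets": [[0,0,-0.03,0],[0,0,-0.05,0],[0,0,-0.05,0],[0,-0.02,-0.02,0],[0.04,-0.02,0,0],[0.05,0,0,0],[0.05,0,0,0],[0.05,0,0,0],[0.05,0,0,0],[0,0,0,0]]}' | python3 -m inch | head -2;echo '{"offsets": [[0.05,0,0,0],[0.05,0,0,0],[0.05,-0.01,0,0],[0.03,-0.02,0,0],[0,0,0,0],[0,0,0,0]]}' | python3 -m inch | head -2
python3 - <<'E'
from h import *
st()
c,s=np.cos(YAW),np.sin(YAW)
def q(J): J=np.array(J)/1e3;return np.c_[B[0]+c*J[:,0]-s*J[:,1],B[1]+s*J[:,0]+c*J[:,1],J[:,2]]
K={"leaf tip corners":[(-20,-4,85),(20,-4,85)],"rail near end top/right/left":[(-50,20,71),(-50,-2,49),(-50,42,49)],"stop near top edge":[(60,-8,64),(60,48,64)],"bush":[(0,20,90)]}
for n in("top","scene"):
    im=r.capture(n); a=cv2.imread(f"pics/{n}0.png")[:,:,::-1]
    for k,v in K.items(): print(n,k,proj(n,q(v)).round(1).tolist())
    h=cv2.cvtColor(im,cv2.COLOR_RGB2HSV)
    m=((h[...,0]<14)&(h[...,1]>110)&(h[...,2]>30)).astype(np.uint8)
    x0,y0,w,hh=(210,172,95,60) if n=="top" else (205,160,110,90)
    N,_,S,C=cv2.connectedComponentsWithStats(m[y0:y0+hh,x0:x0+w])
    print([(S[i]+[x0,y0,0,0,0]).tolist() for i in range(1,N) if S[i,4]>15])
    d=(np.abs(im.astype(int)-a).max(2)>45).astype(np.uint8)
    N,_,S,C=cv2.connectedComponentsWithStats(d);print("changed",[S[i].tolist() for i in range(1,N) if S[i,4]>25])
    if n=="top":
        g=m[188:220,225:280]
        for row in g: print("".join(".#"[v] for v in row))
E
```

```text
time: 17.8
position: [0.4582, 0.3578, 0.2545]
time: 18.4
position: [0.4222, 0.5295, 0.254]
t 18.4 jig mm [-69.8 425.8 254. ] tooly-jigx 0.001 tz [-0.    -0.001 -1.   ] F [ 0.01 -0.22  0.49] w -0.0005 j [ 0.84  0.45  1.27 -0.    1.43  0.8 ]
top leaf tip corners [[257.6, 204.7], [257.2, 194.6]]
top rail near end top/right/left [[251.8, 213.2], [257.5, 213.9], [246.3, 214.4]]
top stop near top edge [[257.7, 185.9], [243.6, 186.5]]
top bush [[251.2, 199.6]]
[[234, 182, 23, 32, 429], [285, 186, 4, 28, 40]]
changed [[61, 167, 143, 78, 3947], [243, 189, 15, 26, 126], [266, 190, 13, 30, 357], [231, 194, 6, 10, 33], [237, 195, 5, 11, 40], [204, 244, 8, 8, 44], [97, 253, 38, 26, 206], [197, 266, 34, 36, 131], [59, 270, 71, 59, 972], [168, 275, 16, 17, 60], [141, 280, 18, 10, 33], [272, 295, 9, 8, 37], [165, 302, 38, 33, 464], [252, 323, 9, 11, 47], [205, 324, 44, 25, 331], [312, 328, 8, 13, 59], [150, 335, 15, 16, 91], [196, 334, 46, 50, 1079], [242, 348, 18, 17, 203], [281, 362, 19, 22, 170]]
.....................##########........................
......................#########..............
[... 1656 characters left out ...]
..................................
scene leaf tip corners [[241.4, 200.2], [250.8, 197.3]]
scene rail near end top/right/left [[230.9, 202.8], [234.0, 210.7], [228.0, 205.4]]
scene stop near top edge [[260.5, 199.8], [252.4, 193.5]]
scene bush [[242.7, 194.7]]
[[205, 168, 17, 17, 26], [228, 186, 36, 28, 546], [246, 218, 30, 14, 134]]
changed [[32, 0, 159, 219, 12264], [61, 0, 12, 27, 229], [177, 150, 13, 10, 68], [174, 158, 40, 45, 492], [165, 171, 6, 8, 28], [229, 178, 39, 47, 935], [129, 205, 12, 7, 36], [110, 211, 16, 20, 59], [127, 211, 9, 27, 119], [142, 214, 3, 19, 33], [29, 231, 57, 23, 461], [148, 258, 13, 13, 57], [60, 278, 32, 13, 252], [133, 282, 15, 4, 35], [190, 320, 15, 7, 44]]
```

The masks agree with the prediction: the leaf's free end is at column 256–257 (predicted 257), the bush at (251,199), and the rail's near end at row 213 (predicted 213). Handing in.

```bash
python3 -c "
from plant import r
print(r.finish_job())"
```

```text
the job is handed in; nothing more can be done
None
```

The job is handed in at about 18.5 s of the 64 s allowed: the rail was rolled into the V groove and pushed up against the end stop, and the leaf lies flat on it. Final camera masks put the rail and leaf where they belong; I noticed no contact with the other things but did not measure their positions at the end.

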